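# Make up two dispatch kits at the test bench

### The job

Make up the two kits: the white mini computer and the green-capped memory stick go in the blue tray, the black power adapter and the red-capped memory stick in the yellow tray. Set each thing down (do not drop it) so that it lies flat on the floor of a bay of its own, either of the tray's two bays, and leave the dark grey computer and the black-capped stick where they are.

Things in the scene. Friction and masses are not known exactly. Their poses are not given: they have to be found in the camera images.
- tray_blue: Shallow blue kit tray, fixed to the bench, open on top: outside 146 mm (x) x 188 mm (y). Flat floor 15 mm above the bench; a rim 4 mm thick all round stands 5 mm above the floor (top 20 mm above the bench). A rib 4 mm thick, also 5 mm high, runs along x through the middle and parts it into two equal bays, each 138 mm (x) x 88 mm (y) inside, their centres at y = +46 mm and y = -46 mm. Origin at the centre of the underside, at bench height; z up.
- tray_yellow: Shallow yellow kit tray, fixed to the bench, open on top: outside 146 mm (x) x 188 mm (y). Flat floor 15 mm above the bench; a rim 4 mm thick all round stands 5 mm above the floor (top 20 mm above the bench). A rib 4 mm thick, also 5 mm high, runs along x through the middle and parts it into two equal bays, each 138 mm (x) x 88 mm (y) inside, their centres at y = +46 mm and y = -46 mm. Origin at the centre of the underside, at bench height; z up.
- pc_white_mid (a point): Mini computer in a white case (for the blue tray): a box 95 mm long (x) x 62 mm wide (y) x 30 mm high (z) with two slots in its -x end, fine vent grooves on top; about 300 g, loose, lying flat on the bench at any yaw. This point is its centre, 15 mm above its underside.
- pc_grey_mid (a point): Mini computer in a dark grey case (stays in stock): a box 95 mm long (x) x 62 mm wide (y) x 30 mm high (z) with two slots in its -x end, fine vent grooves on top; about 300 g, loose, lying flat on the bench at any yaw. This point is its centre, 15 mm above its underside.
- adapter_mid (a point): Black plug-in power adapter without a cord (for the yellow tray): a box 70 mm long (x) x 48 mm wide (y) x 32 mm high (z), with two brass prongs that stick out a further 16 mm from its +x end at mid height; about 120 g, loose, lying flat on the bench at any yaw. This point is the centre of the box (without prongs), 16 mm above its underside.
- stick_red_mid (a point): Rugged memory stick with a red cap (for the yellow tray): a white block 70 mm long (x) x 24 mm wide (y) x 16 mm high (z), the red cap being its last 26 mm at the +x end; about 30 g, loose, lying flat on the bench at any yaw. This point is its centre, 8 mm above its underside.
- stick_green_mid (a point): Rugged memory stick with a green cap (for the blue tray): a white block 70 mm long (x) x 24 mm wide (y) x 16 mm high (z), the green cap being its last 26 mm at the +x end; about 30 g, loose, lying flat on the bench at any yaw. This point is its centre, 8 mm above its underside.
- stick_black_mid (a point): Rugged memory stick with a black cap (stays in stock): a white block 70 mm long (x) x 24 mm wide (y) x 16 mm high (z), the black cap being its last 26 mm at the +x end; about 30 g, loose, lying flat on the bench at any yaw. This point is its centre, 8 mm above its underside.
Mind the look-alikes: they are no part of the job. What is shaped like the part that bears stick_red_mid but brown is not meant.

How it is judged:
By the outcome, as a careful person would: the job done as asked, in the order asked, and still so for the second after the job is handed in, with the robot touching nothing.
It also fails if it takes over 102 s, if anything falls off the work surface, if the arm or the gripper's body presses on something with over 40 N, if the wrist force passes 120 N, or if a joint passes its speed limit or range.

### The arm

A 6-joint arm with a two-finger parallel gripper is mounted at the origin on the work surface. World frame = base frame: x ahead of the robot, y to its left, z up, the work surface at z = 0. Lengths are in m, angles in rad, forces in N, time in s.
With the tool pointing down it reaches from about 0.25 to 0.775 m from the base axis. Payload 4 kg.
Tool frame: the origin (TCP) lies between the finger pads; the fingertips stand 25 mm ahead of it and the grasp point (between the pads) lies 6 mm ahead of it (robot.tip_reach is the distance from the TCP to the fingertips, in m); z points along the fingers, y is the line along which they close (so a half turn about z gives the same grasp; the last joint's range is limited). The gripper opens to 94 mm and grips with 3 to 60 N. Pads are 16 mm wide; open, the fingers measure 119 mm over their backs; the gripper's body (75 mm by 177 mm) begins 78 mm behind the grasp point.
Start: joints at [1.075, 0.087, 1.371, -0, 1.684, -0.103], TCP at [0.211, 0.508, 0.231] pointing down, gripper open.
Joint ranges: [-3.1, 3.1], [-0.76, 2.03], [0.27, 2.55], [-1.08, 4.22], [0.17, 2.65], [-2.57, 2.57]. Speed limits (rad/s): [2.79, 2.79, 3.14, 3.14, 3.14, 3.14].

### API

Orientations are given as [roll, pitch, yaw] about the fixed x, y, z axes, in that order (R = Rz(yaw) Ry(pitch) Rx(roll)).
In Python, from bench import sensors, snapshot, camera_info, ticket, robot gives the robot as it stands.
- The arm moves only by the tool arm_command, never from a script. Its argument "plan" is a list of rows, each an object with "grip": the closure, from -1 (fully open) to 1 (shut); "slide": the shift along the tool's x, y, z normalised to -1 to 1, where 1 is 500 mm, a list of three; "spin": the turn about the tool's z normalised to -1 to 1, where 1 is 5 degrees. A call has 1 to 10 rows; each row shifts and turns the commanded pose from where the row before left it, along the tool's axes as they then stand; what a row does not reach is not made up. A row lasts 1/8 s, in which the tool goes at most 62.5 mm and 10.7 degrees, less where a joint would pass 70% of its speed; a pose out of reach is approached as far as the arm can. A call with a number of a shift or a turn outside -1 to 1 is refused whole. A call with a gripper value outside its range is refused whole. The fingers move at their own pace and stop on an object; the grip force is fixed at half the most. Time passes only in rows, so rows that do not move let the fingers close. It gives the time, the measured TCP pose, the force, the opening and the grip force at its end, in the units of the state.
- sensors.get_obs(): the state, without advancing time (a new reading comes with each control period).
- snapshot(name): name is "scene" or "side" or "wrist"; returns the picture (480x640x3 uint8, red, green, blue); there is no depth.
- camera_info(name): a dict with "fx", "fy", "cx", "cy" (pixels), "position" and "rotation" of the camera in the world. Camera axes: x right, y up, looking along -z (the intrinsics and any distortion apply to the point x, -y, -z); pixel columns grow to the right and rows downward; lengths in m; the calibration is good to about 2 mm. The wrist camera is an equidistant fisheye: a pixel r from the principal point sees the ray r / f radians off the axis. A picture is of the moment at which its call begins: read the wrist's pose just before it. camera_info takes no time and is no camera call; for the wrist camera it gives the pose at the moment of the call.
- ticket.close_job(): hands the job in; it is judged then, once.
The state is a dict: "time": time; "joint_positions": joint angles; "qvel": joint speeds; "joint_torque": joint torques, N m; "tool_pos": TCP position; "ee_rot": TCP orientation; "wrist_force": force on the tool from outside, world axes, zero at the start; "wrist_torque": the same for the moment, N m; "width": finger opening in m; "finger_force": force on a finger pad.
Only numpy, scipy, OpenCV 4.12 (cv2) and the standard library are available. Lean on these libraries where they do the work, as an engineer would, in place of code of your own. Each camera call takes 0.05 s, during which the arm holds its last target. There are 200 camera calls.

## Working session

There is one attempt and no reset: what is moved stays moved. The work goes in short steps, Python scripts to look and compute and a tool call to move; the robot and the scene stay as the last step left them, time stands still between calls to the robot, and variables do not carry over. Pictures are saved under pics/ and viewed, at most 14 in all, crops included, and the job is handed in when it is done.

Besides the shell and the picture viewer there is one more tool, called by a JSON object that holds its "api" and its "payload", one argument or row to a line. arm_command: Moves the arm, as the interface text tells. Scaled input: -1 to 1 covers 500 mm each way for a shift and 5 degrees each way for a turn. Its arguments: {"type":"object","properties":{"plan":{"type":"array","items":{"type":"object","properties":{"grip":{"type":"number"},"slide":{"type":"array","items":{"type":"number"}},"spin":{"type":"number"}}}}},"required":["plan"]}

```bash
mkdir -p pics; ls; python3 - <<'E'
from bench import sensors, snapshot, camera_info
import cv2
for n in ("scene","side","wrist"):
    i=camera_info(n); print(n,i)
    cv2.imwrite(f"pics/{n}0.png",snapshot(n)[...,::-1])
print(sensors.get_obs())
E
```

```text
pics
scene {'fx': 566.8819205626322, 'fy': 566.8819205626322, 'cx': 317.84441917962107, 'cy': 233.9616433753904, 'position': array([1.16025934, 0.41635841, 0.73056769]), 'rotation': array([0.89063815, 0.00410458, 2.06770074])}
side {'fx': 457.65643179169257, 'fy': 457.65643179169257, 'cx': 314.378028996808, 'cy': 236.83956498534724, 'position': array([ 0.23875707, -0.53525192,  0.65788126]), 'rotation': array([ 7.21089614e-01, -4.68499756e-04, -3.57297452e-01])}
wrist {'fx': 371.64829954431775, 'fy': 371.64829954431775, 'cx': 316.4437480416048, 'cy': 239.9994624456008, 'position': array([0.13363705, 0.53892231, 0.3835712 ]), 'rotation': array([-0.28636981,  0.00150629,  1.17528759])}
{'time': 0.15, 'joint_positions': array([ 1.07488800e+00,  8.78236955e-02,  1.37187155e+00, -7.67508568e-06,
        1.68358690e+00, -1.03112017e-01]), 'qvel': array([ 0.00080127, -0.00060396, -0.00454022, -0.00026436,  0.00046047,
       -0.00021517]), 'joint_torque': array([ 8.29063920e-04, -3.40642941e+01, -3.02793109e+01,  7.18074571e-02,
        3.06149886e-02, -1.30209960e-04]), 'tool_pos': array([0.21036441, 0.50778721, 0.22957002]), 'ee_rot': array([-3.13991134e+00, -1.66311620e-04,  2.74879535e+00]), 'wrist_force': array([0.60045116, 0.69630007, 1.34239806]), 'wrist_torque': array([ 0.01150223,  0.05095575, -0.019571  ]), 'finger_force': 0.0, 'width': 0.09410840139739847}
```

View pics/scene0.png

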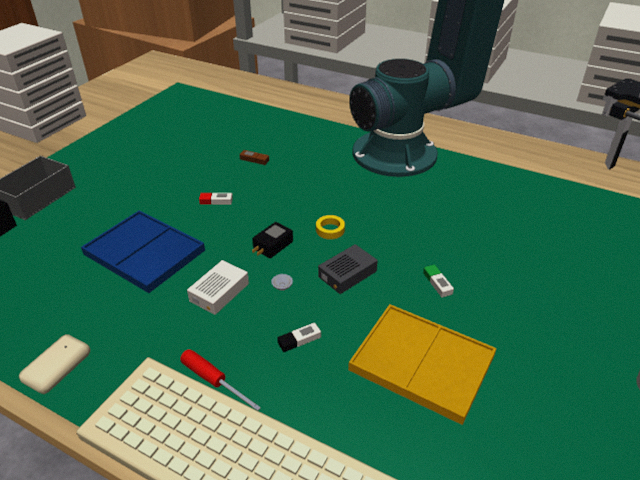

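View pics/side0.png

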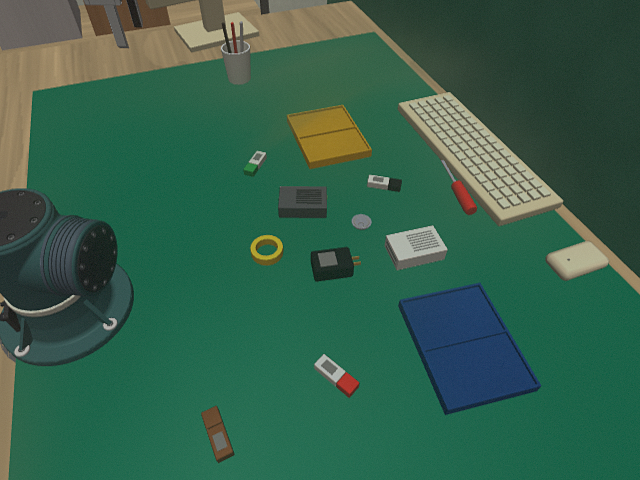

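View pics/wrist0.png

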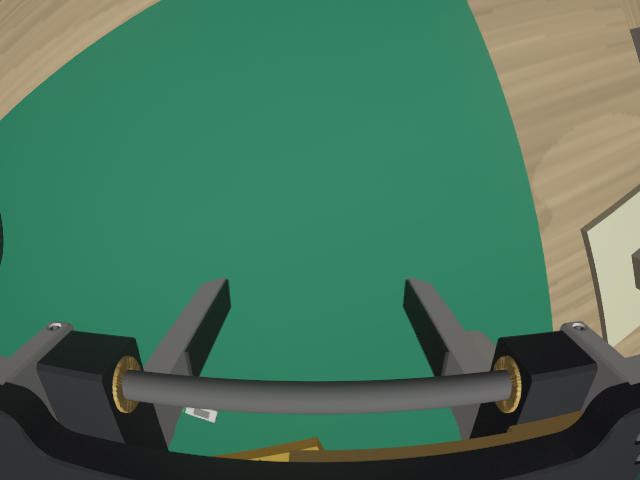

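The scene view shows:
- Targets: white PC (218,286), black adapter with prongs (272,240), red-capped stick (216,199) and green-capped stick (438,280).
- Trays: blue (143,249), yellow (423,360).
- Must stay put: grey PC (348,269), black-capped stick (299,336).
- Look-alike: brown stick (254,157). The red screwdriver (203,368) isn't a stick either.

The side view shows the same set. The wrist view shows only bare mat for now. Next I'll fit silhouettes in both fixed views.

```bash
cat > h.py <<'E'
import numpy as np, cv2
from scipy.spatial.transform import Rotation as Ro
from scipy.optimize import minimize
from bench import sensors, snapshot, camera_info
def project(P,i):
    p=(np.atleast_2d(P)-i["position"])@Ro.from_euler("xyz",i["rotation"]).as_matrix()
    return np.c_[i["cx"]+i["fx"]*p[:,0]/-p[:,2], i["cy"]+i["fy"]*p[:,1]/p[:,2]]
def ground(uv,i,z):
    d=Ro.from_euler("xyz",i["rotation"]).as_matrix()@np.array([(uv[0]-i["cx"])/i["fx"],-(uv[1]-i["cy"])/i["fy"],-1])
    return i["position"]+d*(z-i["position"][2])/d[2]
def mask(img,seed):
    hsv=cv2.cvtColor(img,cv2.COLOR_RGB2HSV).astype(int)
    m=(~((abs(hsv[...,0]-78)<14)&(hsv[...,1]>110))).astype(np.uint8)
    n,l,s,c=cv2.connectedComponentsWithStats(m,connectivity=4)
    ids=l[seed[1]-6:seed[1]+7,seed[0]-6:seed[0]+7].ravel(); ids=ids[ids>0]
    return (l==np.bincount(ids).argmax()).astype(np.uint8)
def corners(q,size,z0=0):
    l,w,h=size; c,s=np.cos(q[2]),np.sin(q[2])
    return np.array([[q[0]+c*a-s*b,q[1]+s*a+c*b,z] for a in(-l/2,l/2) for b in(-w/2,w/2) for z in(z0,z0+h)])
def sil(q,size,i,z0):
    h=cv2.convexHull(project(corners(q,size,z0),i).astype(np.float32))
    m=np.zeros((480,640),np.uint8); cv2.fillPoly(m,[np.round(h*16).astype(np.int32)],255,cv2.LINE_AA,4); return m/255.
def fit(masks,size,infos,z0=0,guess=None):
    ms=[m.astype(float) for m in masks]
    f=lambda q:sum(abs(sil(q,size,i,z0)-m).sum()/m.sum() for m,i in zip(ms,infos))
    best=None
    for y in np.arange(0,np.pi,np.pi/6):
        r=minimize(f,[*guess,y],method="Nelder-Mead",options=dict(initial_simplex=[[*guess,y],[guess[0]+.01,guess[1],y],[guess[0],guess[1]+.01,y],[*guess,y+.25]],xatol=1e-4,fatol=1e-4))
        if best is None or r.fun<best.fun: best=r
    return best
E
cat > fitall.py <<'E'
from h import *
ob={"blue":((143,249),(470,345),(.146,.188,.02)),"yellow":((423,360),(329,135),(.146,.188,.02)),
"white":((218,286),(416,247),(.095,.062,.03)),"grey":((348,269),(303,201),(.095,.062,.03)),"adapter":((272,240),(330,264),(.07,.048,.032)),
"red":((216,199),(337,375),(.07,.024,.016)),"green":((438,280),(255,162),(.07,.024,.016)),"black":((299,336),(384,183),(.07,.024,.016)),"brown":((254,157),(217,433),(.07,.024,.016))}
I=[camera_info("scene"),camera_info("side")]
im=[cv2.imread(f"pics/{n}0.png")[...,::-1].copy() for n in("scene","side")]
for k,(a,b,s) in ob.items():
    M=[mask(im[0],a),mask(im[1],b)]
    if k=="adapter": M=[cv2.morphologyEx(m,cv2.MORPH_OPEN,np.ones((7,7),np.uint8)) for m in M]
    g=(ground(a,I[0],s[2])+ground(b,I[1],s[2]))/2
    r=fit(M,s,I,0,g[:2])
    print(k,[int(m.sum()) for m in M],r.x[:2].round(4),np.degrees(r.x[2]).round(1),round(r.fun,3))
    for p,i in zip(im,I):
        for c in project(corners(r.x,s),i)[1::2]: cv2.circle(p,tuple(int(v) for v in c.round()),1,(255,0,255),-1)
both=np.hstack([cv2.resize(im[0][120:440,60:520],None,fx=.87,fy=.87),cv2.resize(im[1][80:480,180:560],(400,278*400//380))[:278]])
cv2.imwrite("pics/fit.png",im[0][...,::-1][130:430,70:510])
E
python3 fitall.py
```

```text
blue [5579, 11314] [ 0.58   -0.2909] -6.6 0.059
yellow [10123, 6045] [0.5771 0.2858] 177.6 0.418
white [1990, 2008] [ 0.6001 -0.0945] -3.8 0.142
grey [1733, 1529] [0.4474 0.0906] 159.7 0.191
adapter [678, 834] [ 0.4461 -0.0755] 15.0 1.358
red [409, 909] [ 0.3727 -0.2703] 118.5 0.249
green [379, 201] [0.3911 0.2469] 51.8 1.697
black [679, 436] [0.6279 0.0905] 148.3 0.37
brown [294, 993] [ 0.1873 -0.2897] 95.9 0.35
```

```bash
python3 - <<'E'
import cv2
a=cv2.imread("pics/scene0.png");b=cv2.imread("pics/side0.png")
for n,im,p in(("sc",a,[(272,240),(285,247),(437,273),(450,290),(330,330),(300,240),(296,250),(480,405)]),("si",b,[(330,264),(325,274),(250,168),(270,180),(330,283)])):
    for q in p: print(n,q,im[q[1],q[0]][::-1])
c=lambda im,x,y:cv2.resize(im[y:y+70,x:x+100],(400,280),interpolation=cv2.INTER_CUBIC)
import numpy as np
cv2.imwrite("pics/crop1.png",np.vstack([np.hstack([c(a,225,205),c(a,390,250)]),np.hstack([c(b,285,230),c(b,205,130)])]))
E
```

```text
sc (272, 240) [12  5 11]
sc (285, 247) [ 8 61 38]
sc (437, 273) [ 17 137  45]
sc (450, 290) [144 132 124]
sc (330, 330) [15 99 70]
sc (300, 240) [ 11 101  68]
sc (296, 250) [  8 101  62]
sc (480, 405) [ 13 104  69]
si (330, 264) [106 109 101]
si (325, 274) [23 40 33]
si (250, 168) [ 49 130  69]
si (270, 180) [ 36 100  74]
si (330, 283) [ 30 100  74]
```

View pics/crop1.png

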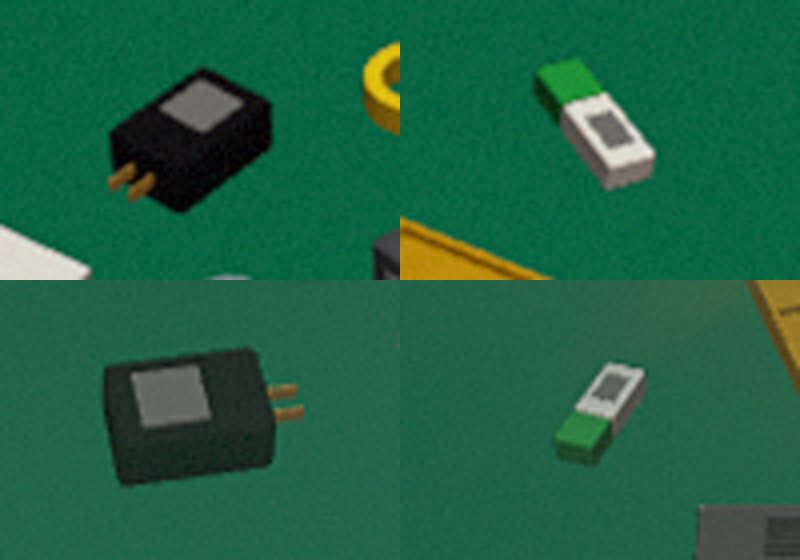

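The crops show the adapter with its two brass prongs toward the camera, at about (255,250) in the scene view, and the green-capped stick with its cap at its far end, about (432,272). I'll improve the masks and refit.

```bash
python3 - <<'E'
s=open("h.py").read()
a=s.index("    hsv="); b=s.index("    n,l,s,c")
s=s[:a]+'''    R,G,B=[cv2.medianBlur(np.ascontiguousarray(img[...,k]),3).astype(int) for k in range(3)]
    m=((G-R<40)|(G-B>43)).astype(np.uint8)
'''+s[b:]
open("h.py","w").write(s)
s=open("fitall.py").read()
s=s[:s.index("both=")]+'cv2.imwrite("pics/fit2.png",np.hstack([im[0][130:430,70:510],im[1][90:390,200:550]])[...,::-1])\n'
open("fitall.py","w").write(s)
E
python3 fitall.py
```

```text
blue [5441, 11287] [ 0.5799 -0.2907] 173.2 0.083
yellow [10139, 3717] [0.577  0.2858] 177.6 0.046
white [1983, 1981] [ 0.6003 -0.0946] 176.4 0.152
grey [1760, 1541] [0.4478 0.09  ] -20.2 0.165
adapter [941, 1231] [ 0.4439 -0.0761] 169.9 0.352
red [400, 897] [ 0.3734 -0.2694] 116.8 0.275
green [509, 282] [0.3907 0.2478] 226.0 0.686
black [702, 439] [0.6283 0.0903] 145.3 0.34
brown [298, 1007] [ 0.1878 -0.2905] 95.4 0.324
```

View pics/fit2.png

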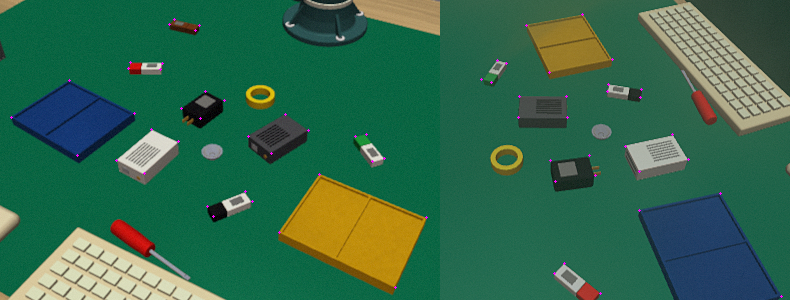

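The projected corners land on the objects, so the poses are good enough to set out. I'll go above the white PC.

{"api": "arm_command", "payload": {
  "plan": [
    {"grip": -1, "slide": [0, 0, 0], "spin": -0.95},
    {"grip": -1, "slide": [0, 0, 0], "spin": -0.95},
    {"grip": -1, "slide": [0, 0, 0], "spin": -0.95},
    {"grip": -1, "slide": [0, 0, 0], "spin": -0.95},
    {"grip": -1, "slide": [-0.061, -0.0825, 0.011], "spin": 0},
    {"grip": -1, "slide": [-0.061, -0.0825, 0.011], "spin": 0},
    {"grip": -1, "slide": [-0.061, -0.0825, 0.011], "spin": 0},
    {"grip": -1, "slide": [-0.061, -0.0825, 0.011], "spin": 0},
    {"grip": -1, "slide": [-0.061, -0.0825, 0.011], "spin": 0},
    {"grip": -1, "slide": [-0.061, -0.0825, 0.011], "spin": 0}
  ]
}}

```text
time: 1.4
tool_pos: [0.3786, 0.2484, 0.1971]
ee_rot: [3.142, 0.0, 3.081]
wrist_force: [1.0, -0.0, -0.4]
width: 0.0939
finger_force: 0.0
```

{"api": "arm_command", "payload": {
  "plan": [
    {"grip": -1, "slide": [-0.061, -0.0825, 0.011], "spin": 0},
    {"grip": -1, "slide": [-0.061, -0.0825, 0.011], "spin": 0},
    {"grip": -1, "slide": [-0.061, -0.0825, 0.011], "spin": 0},
    {"grip": -1, "slide": [-0.061, -0.0825, 0.011], "spin": 0},
    {"grip": -1, "slide": [-0.061, -0.0825, 0.011], "spin": 0},
    {"grip": -1, "slide": [-0.061, -0.0825, 0.011], "spin": 0},
    {"grip": -1, "slide": [-0.061, -0.0825, 0.011], "spin": 0},
    {"grip": -1, "slide": [-0.061, -0.0825, 0.011], "spin": 0},
    {"grip": -1, "slide": [0, 0, 0], "spin": 0}
  ]
}}

```text
time: 2.52
tool_pos: [0.6018, -0.0973, 0.1512]
ee_rot: [3.142, -0.003, 3.076]
wrist_force: [0.8, -0.4, -0.3]
width: 0.0941
finger_force: 0.0
```

```bash
cat >> h.py <<'E'
def fish(P,i):
    p=(np.atleast_2d(P)-i["position"])@Ro.from_euler("xyz",i["rotation"]).as_matrix()
    x,y,z=p[:,0],-p[:,1],-p[:,2]; r=np.hypot(x,y); k=i["fx"]*np.arctan2(r,z)/np.maximum(r,1e-9)
    return np.c_[i["cx"]+k*x,i["cy"]+k*y]
def look(name,q,size,z0=0):
    i=camera_info("wrist"); im=np.ascontiguousarray(snapshot("wrist")[...,::-1])
    for c in fish(corners(q,size,z0),i)[1::2]: cv2.circle(im,tuple(int(v) for v in c.round()),2,(255,0,255),-1)
    cv2.imwrite(f"pics/{name}.png",im)
def moves(x,y,z,yawdeg):
    "total tool-axis slide (m) after turning to yaw (mod 180), and total spin in degrees"
    o=sensors.get_obs(); p=o["tool_pos"]; yaw=np.degrees(o["ee_rot"][2])
    dy=(yawdeg-yaw+90)%180-90; t=np.radians(yaw+dy); d=np.array([x,y,z])-p
    s=[d[0]*np.cos(t)+d[1]*np.sin(t),d[0]*np.sin(t)-d[1]*np.cos(t),-d[2]]
    print("t",round(o["time"],2),"at",p.round(4),round(yaw,1),"rpy",o["ee_rot"].round(4),"w",round(o["width"],4),"F",round(o["finger_force"],1),o["wrist_force"].round(1)," slide/0.5:",(np.array(s)/.5).round(4)," spin/5:",round(-dy/5,2))
E
python3 - <<'E'
from h import *
moves(.600,-.0946,.15,176.4)
look("w1",[.6,-.0946,np.radians(176.4)],(.095,.062,.03))
E
```

```text
t 2.52 at [ 0.6018 -0.0973  0.1512] 176.3 rpy [ 3.1416e+00 -3.0000e-03  3.0763e+00] w 0.0941 F 0.0 [ 0.8 -0.4 -0.3]  slide/0.5: [0.0039 0.0052 0.0025]  spin/5: -0.03
```

View pics/w1.png

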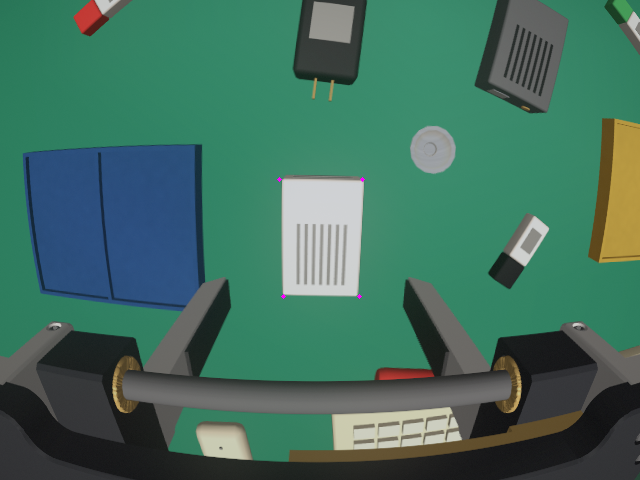

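The wrist view shows the white PC with its top corners at (281,180), (362,180), (283,296) and (359,296), matching the magenta predictions. I'll descend and grip.

{"api": "arm_command", "payload": {
  "plan": [
    {"grip": -1, "slide": [0.002, 0.0025, 0.06], "spin": 0},
    {"grip": -1, "slide": [0.002, 0.0025, 0.06], "spin": 0},
    {"grip": -1, "slide": [0, 0, 0.06], "spin": 0},
    {"grip": -1, "slide": [0, 0, 0.035], "spin": 0},
    {"grip": -1, "slide": [0, 0, 0.02], "spin": 0},
    {"grip": 1, "slide": [0, 0, 0], "spin": 0},
    {"grip": 1, "slide": [0, 0, 0], "spin": 0},
    {"grip": 1, "slide": [0, 0, 0], "spin": 0},
    {"grip": 1, "slide": [0, 0, 0], "spin": 0}
  ]
}}

```text
time: 3.7
tool_pos: [0.6003, -0.0925, 0.0371]
ee_rot: [-3.14, 0.002, 3.08]
wrist_force: [-0.0, -0.6, 2.2]
width: 0.0618
finger_force: 29.9
```

```bash
python3 - <<'E'
from h import *
t=np.radians(-6.8)
for s in(1,-1): print("blue bay",.58-np.sin(t)*.046*s,-.2908+np.cos(t)*.046*s)
t=np.radians(-2.4)
for s in(1,-1): print("yellow bay",.577-np.sin(t)*.046*s,.2858+np.cos(t)*.046*s)
moves(.58-np.sin(np.radians(-6.8))*.046,-.2908+np.cos(np.radians(-6.8))*.046,.1,173.2)
E
```

```text
blue bay 0.585446582542099 -0.24512358662709932
blue bay 0.5745534174579009 -0.3364764133729007
yellow bay 0.5789262800715431 0.3317596501845475
yellow bay 0.5750737199284568 0.23984034981545252
t 3.7 at [ 0.6003 -0.0925  0.0371] 176.5 rpy [-3.1404e+00  2.2000e-03  3.0803e+00] w 0.0618 F 29.9 [-0.  -0.6  2.2]  slide/0.5: [-0.0066 -0.3067 -0.1258]  spin/5: 0.66
```

{"api": "arm_command", "payload": {
  "plan": [
    {"grip": 1, "slide": [0, 0, -0.03], "spin": 0},
    {"grip": 1, "slide": [0, 0, -0.1], "spin": 0},
    {"grip": 1, "slide": [-0.001, -0.05, 0], "spin": 0.11},
    {"grip": 1, "slide": [-0.001, -0.06, 0], "spin": 0.11},
    {"grip": 1, "slide": [-0.001, -0.06, 0], "spin": 0.11},
    {"grip": 1, "slide": [-0.001, -0.06, 0], "spin": 0.11},
    {"grip": 1, "slide": [-0.001, -0.05, 0], "spin": 0.11},
    {"grip": 1, "slide": [-0.001, -0.026, 0], "spin": 0.11},
    {"grip": 1, "slide": [0, 0, 0], "spin": 0}
  ]
}}

```text
time: 4.82
tool_pos: [0.5898, -0.245, 0.1009]
ee_rot: [3.141, -0.0, 3.022]
wrist_force: [0.5, 0.5, -2.7]
width: 0.0617
finger_force: 29.9
```

```bash
python3 - <<'E'
from h import *
moves(.5854,-.2451,.0525,173.2)
i=camera_info("wrist"); im=np.ascontiguousarray(snapshot("wrist")[...,::-1])
for q,s,c in (([.58,-.2908,np.radians(-6.8)],(.146,.188,.02),(255,0,255)),([.4439,-.0761,np.radians(169.9)],(.07,.048,.032),(0,255,255)),([.3734,-.2694,np.radians(116.8)],(.07,.024,.016),(0,255,0))):
    for p in fish(corners(q,s),i)[1::2]: cv2.circle(im,tuple(int(v) for v in p.round()),2,c,-1)
cv2.imwrite("pics/w2.png",im)
E
```

```text
t 4.83 at [ 0.5898 -0.245   0.1009] 173.1 rpy [ 3.1409e+00 -2.0000e-04  3.0216e+00] w 0.0617 F 29.9 [ 0.5  0.5 -2.7]  slide/0.5: [ 0.0087 -0.0013  0.0967]  spin/5: -0.02
```

View pics/w2.png

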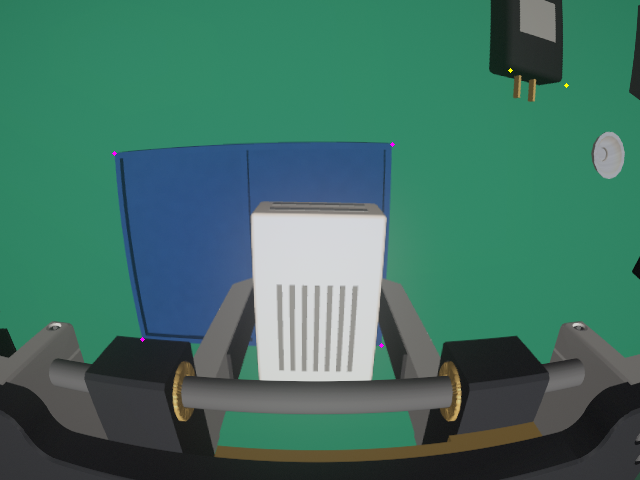

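The PC sits over the right-hand bay, and the tray's magenta corners at (115,154), (392,145) and (142,339) match. The adapter estimate (yellow) is off by about 2 cm and will be redone from close by. I'll lower the PC.

{"api": "arm_command", "payload": {
  "plan": [
    {"grip": 1, "slide": [0.0085, -0.001, 0.04], "spin": 0},
    {"grip": 1, "slide": [0, 0, 0.035], "spin": 0},
    {"grip": 1, "slide": [0, 0, 0.012], "spin": 0},
    {"grip": 1, "slide": [0, 0, 0.005], "spin": 0},
    {"grip": 1, "slide": [0, 0, 0], "spin": 0}
  ]
}}

```text
time: 5.5
tool_pos: [0.586, -0.2445, 0.0554]
ee_rot: [-3.142, 0.001, 3.023]
wrist_force: [-0.2, 0.1, -2.4]
width: 0.0617
finger_force: 29.9
```

{"api": "arm_command", "payload": {
  "plan": [
    {"grip": 1, "slide": [0, 0, 0.004], "spin": 0},
    {"grip": 1, "slide": [0, 0, 0.002], "spin": 0},
    {"grip": 1, "slide": [0, 0, 0], "spin": 0}
  ]
}}

```text
time: 5.88
tool_pos: [0.5858, -0.2446, 0.0523]
ee_rot: [-3.141, 0.001, 3.023]
wrist_force: [1.0, 0.5, -3.3]
width: 0.0617
finger_force: 29.9
```

{"api": "arm_command", "payload": {
  "plan": [
    {"grip": 1, "slide": [0, 0, 0.001], "spin": 0},
    {"grip": 1, "slide": [0, 0, 0.001], "spin": 0},
    {"grip": 1, "slide": [0, 0, 0], "spin": 0}
  ]
}}

```text
time: 6.25
tool_pos: [0.5858, -0.2446, 0.0521]
ee_rot: [-3.141, 0.001, 3.023]
wrist_force: [-2.6, 0.7, 5.1]
width: 0.0618
finger_force: 29.9
```

{"api": "arm_command", "payload": {
  "plan": [
    {"grip": -0.8, "slide": [0, 0, 0], "spin": 0},
    {"grip": -0.8, "slide": [0, 0, 0], "spin": 0},
    {"grip": -0.8, "slide": [0, 0, 0], "spin": 0},
    {"grip": -0.8, "slide": [0, 0, -0.03], "spin": 0},
    {"grip": -0.8, "slide": [0, 0, -0.09], "spin": 0},
    {"grip": -0.8, "slide": [0, 0, -0.09], "spin": 0},
    {"grip": -0.8, "slide": [0, 0, 0], "spin": 0}
  ]
}}

```text
time: 7.12
tool_pos: [0.5884, -0.2459, 0.1631]
ee_rot: [-3.137, 0.012, 3.023]
wrist_force: [1.4, 0.6, 0.1]
width: 0.0844
finger_force: 0.0
```

```bash
python3 - <<'E'
from h import *
moves(.3907,.2478,.15,46)
E
```

```text
t 7.12 at [ 0.5884 -0.2459  0.1631] 173.2 rpy [-3.1373  0.0115  3.023 ] w 0.0844 F 0.0 [1.4 0.6 0.1]  slide/0.5: [-0.4356  0.9703  0.0262]  spin/5: -10.56
```

{"api": "arm_command", "payload": {
  "plan": [
    {"grip": -0.8, "slide": [0, 0, 0], "spin": -1},
    {"grip": -0.8, "slide": [0, 0, 0], "spin": -1},
    {"grip": -0.8, "slide": [0, 0, 0], "spin": -1},
    {"grip": -0.8, "slide": [0, 0, 0], "spin": -1},
    {"grip": -0.8, "slide": [0, 0, 0], "spin": -1},
    {"grip": -0.8, "slide": [0, 0, 0], "spin": -1},
    {"grip": -0.8, "slide": [0, 0, 0], "spin": -1},
    {"grip": -0.8, "slide": [0, 0, 0], "spin": -1},
    {"grip": -0.8, "slide": [0, 0, 0], "spin": -1},
    {"grip": -0.8, "slide": [0, 0, 0], "spin": -1}
  ]
}}

```text
time: 8.38
tool_pos: [0.61, -0.1832, 0.1525]
ee_rot: [-3.11, -0.05, -2.499]
wrist_force: [0.5, -0.3, -0.1]
width: 0.0844
finger_force: 0.0
```

{"api": "arm_command", "payload": {
  "plan": [
    {"grip": -0.8, "slide": [0, 0, 0], "spin": -0.56},
    {"grip": -0.8, "slide": [-0.048, 0.108, 0.003], "spin": 0},
    {"grip": -0.8, "slide": [-0.048, 0.108, 0.003], "spin": 0},
    {"grip": -0.8, "slide": [-0.048, 0.108, 0.003], "spin": 0},
    {"grip": -0.8, "slide": [-0.048, 0.108, 0.003], "spin": 0},
    {"grip": -0.8, "slide": [-0.048, 0.108, 0.003], "spin": 0},
    {"grip": -0.8, "slide": [-0.048, 0.108, 0.003], "spin": 0},
    {"grip": -0.8, "slide": [-0.048, 0.108, 0.003], "spin": 0},
    {"grip": -0.8, "slide": [-0.048, 0.108, 0.003], "spin": 0},
    {"grip": -0.8, "slide": [-0.048, 0.108, 0.003], "spin": 0}
  ]
}}

```text
time: 9.62
tool_pos: [0.4804, 0.3427, 0.1074]
ee_rot: [-3.104, -0.06, -2.475]
wrist_force: [0.4, 0.2, -0.5]
width: 0.0845
finger_force: 0.0
```

{"api": "arm_command", "payload": {
  "plan": [
    {"grip": -0.8, "slide": [0, 0, 0], "spin": 0}
  ]
}}

```text
time: 9.75
tool_pos: [0.4791, 0.3444, 0.1065]
ee_rot: [-3.105, -0.061, -2.469]
wrist_force: [0.1, -0.5, 0.1]
width: 0.0846
finger_force: 0.0
```

```bash
python3 - <<'E'
from h import *
moves(.3907,.2478,.15,46)
look("w3",[.3907,.2478,np.radians(46)],(.07,.024,.016))
E
```

```text
t 9.75 at [0.4791 0.3444 0.1065] -141.4 rpy [-3.1054 -0.0611 -2.4687] w 0.0846 F 0.0 [ 0.1 -0.5  0.1]  slide/0.5: [ 0.2618 -0.007  -0.0869]  spin/5: -1.49
```

View pics/w3.png

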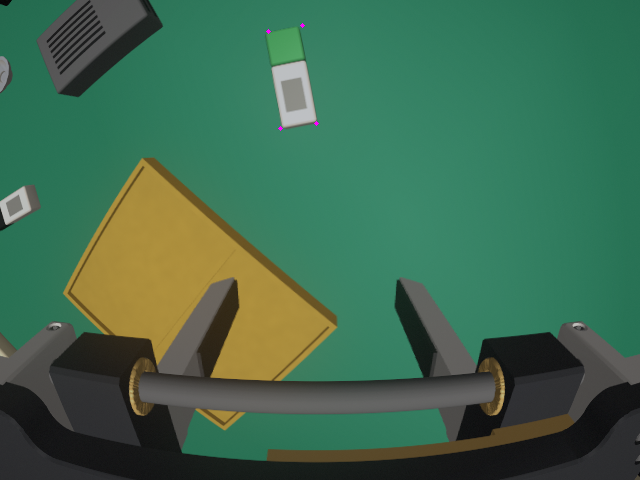

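The green stick is at (290,78) with its cap at (285,45), matching the magenta corners. But the tool has tilted about 4°, so I'll check the joints for a limit.

```bash
python3 - <<'E'
from h import *
o=sensors.get_obs(); print(o["joint_positions"].round(3),o["ee_rot"].round(3))
E
```

```text
[ 0.548  0.271  1.407 -0.045  1.52  -1.691] [-3.104 -0.061 -2.471]
```

j6 hit its lower limit during the spin (yaw = j1 − j6 + π/2), and that left the tool tilted toward −y. No row command turns about x or y, so I'll try pushing slightly past full reach at about 70° azimuth, which should tilt it back the other way. First I need to know where the pen cup is.

```bash
python3 - <<'E'
from h import *
i=camera_info("side")
for uv in((237,82),(36,90),(375,35)): print(uv,ground(uv,i,0).round(3))
print(project([[.265,.728,0],[.265,.728,.2]],i).round())
o=sensors.get_obs(); print((Ro.from_euler("xyz",o["ee_rot"]).as_matrix()).round(3))
p=np.array([.24,.66,.25])-o["tool_pos"]; print((Ro.from_euler("xyz",o["ee_rot"]).as_matrix().T@p/.5).round(4))
E
```

```text
(237, 82) [0.44  0.606 0.   ]
(36, 90) [-0.071  0.753  0.   ]
(375, 35) [0.913 0.727 0.   ]
[[165.  72.]
 [145.  -3.]]
[[-0.782 -0.623 -0.024]
 [-0.62   0.782 -0.067]
 [ 0.061 -0.038 -0.997]]
[-0.001   0.7849 -0.3166]
```

{"api": "arm_command", "payload": {
  "plan": [
    {"grip": -0.8, "slide": [0, 0, -0.1], "spin": 0},
    {"grip": -0.8, "slide": [0, 0, -0.1], "spin": 0},
    {"grip": -0.8, "slide": [0.025, 0.082, -0.02], "spin": 0},
    {"grip": -0.8, "slide": [0.025, 0.082, -0.02], "spin": 0},
    {"grip": -0.8, "slide": [0.025, 0.082, -0.02], "spin": 0},
    {"grip": -0.8, "slide": [0.025, 0.082, -0.02], "spin": 0},
    {"grip": -0.8, "slide": [0.025, 0.082, -0.02], "spin": 0},
    {"grip": -0.8, "slide": [0.025, 0.082, -0.02], "spin": 0},
    {"grip": -0.8, "slide": [0.025, 0.082, -0.02], "spin": 0},
    {"grip": -0.8, "slide": [0.025, 0.082, -0.02], "spin": 0}
  ]
}}

```text
time: 11.05
tool_pos: [0.2043, 0.5476, 0.2814]
ee_rot: [-3.104, -0.059, -2.478]
wrist_force: [0.1, 0.3, 0.4]
width: 0.0845
finger_force: 0.0
```

```bash
cat >> h.py <<'E'
def tilt():
    o=sensors.get_obs(); R=Ro.from_euler("xyz",o["ee_rot"]).as_matrix()
    print("tilt",R[:2,2].round(4),"yaw",np.degrees(np.arctan2(R[1,0],R[0,0])).round(1),"p",o["tool_pos"].round(4),"j",o["joint_positions"].round(3),"t",o["time"]); return R,o["tool_pos"]
E
python3 - <<'E'
from h import *
R,p=tilt()
print((R.T@np.array([.342,.94,0])).round(3))
E
```

```text
tilt [-0.0234 -0.0663] yaw -142.0 p [0.2043 0.5476 0.2814] j [ 1.121  0.213  1.129 -0.008  1.869 -1.117] t 11.05
[-0.847  0.527 -0.07 ]
```

{"api": "arm_command", "payload": {
  "plan": [
    {"grip": -0.8, "slide": [-0.085, 0.053, -0.007], "spin": 0},
    {"grip": -0.8, "slide": [-0.085, 0.053, -0.007], "spin": 0},
    {"grip": -0.8, "slide": [-0.085, 0.053, -0.007], "spin": 0},
    {"grip": -0.8, "slide": [-0.042, 0.026, -0.003], "spin": 0}
  ]
}}

```text
time: 11.55
tool_pos: [0.266, 0.7135, 0.2785]
ee_rot: [-3.103, -0.061, -2.478]
wrist_force: [0.2, -0.4, -0.2]
width: 0.0843
finger_force: 0.0
```

```bash
python3 -c "
from h import *
tilt()"
```

```text
tilt [-0.0244 -0.0683] yaw -142.0 p [0.266  0.7135 0.2785] j [ 1.142  0.684  0.486 -0.007  2.045 -1.097] t 11.55
```

{"api": "arm_command", "payload": {
  "plan": [
    {"grip": -0.8, "slide": [-0.042, 0.026, -0.003], "spin": 0},
    {"grip": -0.8, "slide": [0, 0, 0], "spin": 0}
  ]
}}

```text
time: 11.8
tool_pos: [0.2742, 0.7364, 0.2764]
ee_rot: [-3.102, -0.064, -2.478]
wrist_force: [0.3, 0.0, -0.1]
width: 0.0848
finger_force: 0.0
```

```bash
python3 -c "
from h import *
tilt()"
```

```text
tilt [-0.0255 -0.0703] yaw -142.0 p [0.2742 0.7364 0.2764] j [ 1.145  0.777  0.341 -0.007  2.098 -1.095] t 11.8
```

{"api": "arm_command", "payload": {
  "plan": [
    {"grip": -0.8, "slide": [-0.042, 0.026, -0.003], "spin": 0},
    {"grip": -0.8, "slide": [0, 0, 0], "spin": 0}
  ]
}}

```text
time: 12.05
tool_pos: [0.2778, 0.7492, 0.2739]
ee_rot: [-3.108, -0.054, -2.476]
wrist_force: [0.5, 0.4, -0.3]
width: 0.0844
finger_force: 0.0
```

```bash
python3 -c "
from h import *
tilt()"
```

```text
tilt [-0.0219 -0.0602] yaw -141.9 p [0.2778 0.7492 0.2739] j [ 1.147  0.817  0.278 -0.006  2.11  -1.093] t 12.05
```

Pushing past full reach does reduce the tilt, so I'll keep going.

{"api": "arm_command", "payload": {
  "plan": [
    {"grip": -0.8, "slide": [-0.042, 0.026, -0.003], "spin": 0},
    {"grip": -0.8, "slide": [0, 0, 0], "spin": 0}
  ]
}}

```text
time: 12.3
tool_pos: [0.2801, 0.7582, 0.266]
ee_rot: [-3.116, -0.041, -2.475]
wrist_force: [-0.1, 0.3, -0.5]
width: 0.0845
finger_force: 0.0
```

```bash
python3 -c "
from h import *
tilt()"
```

```text
tilt [-0.0166 -0.0457] yaw -141.8 p [0.2801 0.7582 0.266 ] j [ 1.148  0.827  0.277 -0.004  2.086 -1.092] t 12.3
```

{"api": "arm_command", "payload": {
  "plan": [
    {"grip": -0.8, "slide": [-0.042, 0.026, 0], "spin": 0},
    {"grip": -0.8, "slide": [-0.042, 0.026, 0], "spin": 0},
    {"grip": -0.8, "slide": [0, 0, 0], "spin": 0}
  ]
}}

```text
time: 12.68
tool_pos: [0.2861, 0.776, 0.2459]
ee_rot: [-3.13, -0.02, -2.474]
wrist_force: [0.2, -0.9, -0.2]
width: 0.0847
finger_force: 0.0
```

```bash
python3 -c "
from h import *
tilt()"
```

```text
tilt [-0.0079 -0.0215] yaw -141.7 p [0.2861 0.776  0.2459] j [ 1.150e+00  8.520e-01  2.760e-01 -2.000e-03  2.036e+00 -1.090e+00] t 12.675
```

{"api": "arm_command", "payload": {
  "plan": [
    {"grip": -0.8, "slide": [-0.042, 0.026, 0], "spin": 0},
    {"grip": -0.8, "slide": [-0.02, 0.012, 0], "spin": 0},
    {"grip": -0.8, "slide": [0, 0, 0], "spin": 0}
  ]
}}

```text
time: 13.05
tool_pos: [0.2867, 0.7865, 0.2383]
ee_rot: [3.141, -0.005, -2.468]
wrist_force: [-10.0, -13.9, 2.5]
width: 0.0844
finger_force: 0.0
```

```bash
python3 -c "
from h import *
tilt()"
```

```text
tilt [-0.0042 -0.0027] yaw -141.4 p [0.2867 0.7865 0.2383] j [ 1.152  0.862  0.275  0.003  2.009 -1.091] t 13.05
```

There's a 17 N contact out here, so I'll retract straight back.

{"api": "arm_command", "payload": {
  "plan": [
    {"grip": -0.8, "slide": [0.03, -0.018, 0], "spin": 0},
    {"grip": -0.8, "slide": [0.06, -0.038, 0], "spin": 0},
    {"grip": -0.8, "slide": [0.06, -0.038, 0], "spin": 0},
    {"grip": -0.8, "slide": [0.06, -0.038, 0], "spin": 0},
    {"grip": -0.8, "slide": [0, 0, 0], "spin": 0}
  ]
}}

```text
time: 13.68
tool_pos: [0.2481, 0.6693, 0.2365]
ee_rot: [3.141, 0.001, -2.474]
wrist_force: [-0.0, 0.0, -0.6]
width: 0.0846
finger_force: 0.0
```

```bash
python3 - <<'E'
from h import *
tilt()
for n in("side","scene"):cv2.imwrite(f"pics/{n}1.png",snapshot(n)[...,::-1])
a,b=[cv2.imread(f"pics/{n}1.png") for n in("side","scene")]
cv2.imwrite("pics/both1.png",np.hstack([cv2.resize(a,(400,300)),cv2.resize(b,(400,300))]))
E
```

```text
tilt [0.0004 0.0007] yaw -141.7 p [0.2481 0.6693 0.2365] j [ 1.136  0.465  0.89  -0.     1.785 -1.102] t 13.675
```

View pics/both1.png

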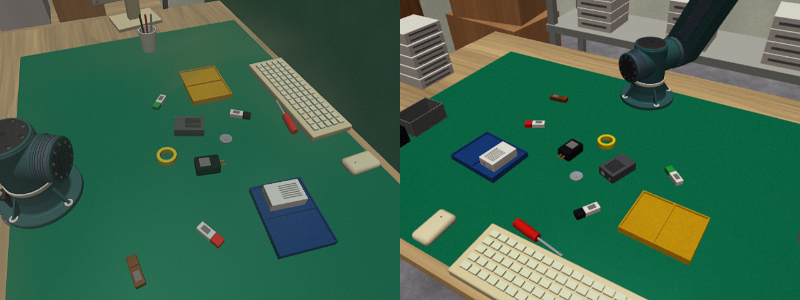

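The tilt is gone, the white PC lies in the blue tray's bay at about (495,155) in the right half, and nothing else has moved. Next is the green stick, this time keeping j6 within range.

```bash
python3 -c "
from h import *
moves(.3907,.2478,.12,46)"
```

```text
t 13.78 at [0.2492 0.6717 0.237 ] -141.8 rpy [ 3.1399  0.0034 -2.474 ] w 0.0846 F 0.0 [0.3 0.2 0.5]  slide/0.5: [ 0.4133 -0.7925  0.2339]  spin/5: -1.55
```

{"api": "arm_command", "payload": {
  "plan": [
    {"grip": -0.3, "slide": [0, 0, 0], "spin": -0.77},
    {"grip": -0.3, "slide": [0, 0, 0], "spin": -0.77},
    {"grip": -0.3, "slide": [0.0515, -0.099, 0.02], "spin": 0},
    {"grip": -0.3, "slide": [0.0515, -0.099, 0.02], "spin": 0},
    {"grip": -0.3, "slide": [0.0515, -0.099, 0.02], "spin": 0},
    {"grip": -0.3, "slide": [0.0515, -0.099, 0.02], "spin": 0},
    {"grip": -0.3, "slide": [0.0515, -0.099, 0.038], "spin": 0},
    {"grip": -0.3, "slide": [0.0515, -0.099, 0.038], "spin": 0},
    {"grip": -0.3, "slide": [0.0515, -0.099, 0.038], "spin": 0},
    {"grip": -0.3, "slide": [0.0515, -0.099, 0.038], "spin": 0}
  ]
}}

```text
time: 15.02
tool_pos: [0.3931, 0.2474, 0.1203]
ee_rot: [-3.141, 0.005, -2.339]
wrist_force: [-0.4, -0.3, 0.1]
width: 0.0615
finger_force: 0.0
```

{"api": "arm_command", "payload": {
  "plan": [
    {"grip": -0.3, "slide": [0, 0, 0], "spin": 0}
  ]
}}

```text
time: 15.15
tool_pos: [0.3923, 0.2455, 0.1188]
ee_rot: [3.141, -0.0, -2.346]
wrist_force: [0.0, 1.0, -0.6]
width: 0.0617
finger_force: 0.0
```

```bash
python3 -c "
from h import *
tilt()
moves(.3907,.2478,.028,46)
look('w4',[.3907,.2478,np.radians(46)],(.07,.024,.016))
im=cv2.imread('pics/w4.png'); cv2.imwrite('pics/w4c.png',cv2.resize(im[140:400,170:470],None,fx=2,fy=2))"
```

```text
tilt [-0.0004  0.0003] yaw -134.4 p [0.3923 0.2455 0.1188] j [ 0.436 -0.058  1.741  0.     1.458 -1.931] t 15.15
t 15.15 at [0.3923 0.2455 0.1188] -134.4 rpy [ 3.1411e+00 -1.0000e-04 -2.3456e+00] w 0.0617 F 0.0 [ 0.   1.  -0.6]  slide/0.5: [-0.001   0.0055  0.1817]  spin/5: -0.08
```

View pics/w4c.png

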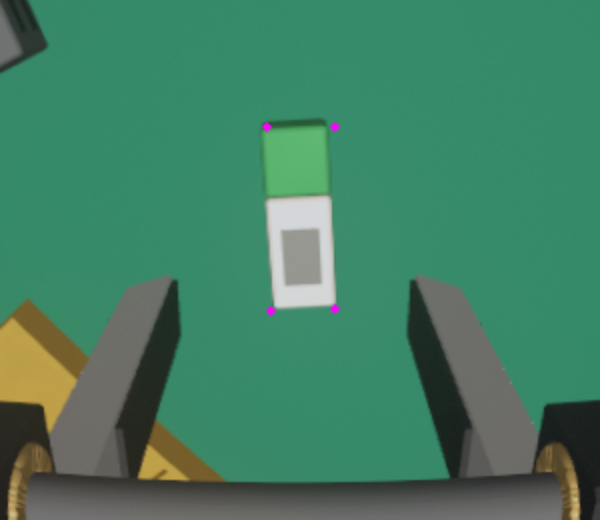

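The green stick's axis runs from (304,308) to (296,125), about 2° anticlockwise of the prediction, so I'll spin −0.45, descend and grip.

{"api": "arm_command", "payload": {
  "plan": [
    {"grip": -0.3, "slide": [-0.001, 0.0045, 0.05], "spin": -0.45},
    {"grip": -0.3, "slide": [0, 0, 0.06], "spin": 0},
    {"grip": -0.3, "slide": [0, 0, 0.05], "spin": 0},
    {"grip": -0.3, "slide": [0, 0, 0.022], "spin": 0},
    {"grip": -0.3, "slide": [0, 0, 0], "spin": 0},
    {"grip": 1, "slide": [0, 0, 0], "spin": 0},
    {"grip": 1, "slide": [0, 0, 0], "spin": 0},
    {"grip": 1, "slide": [0, 0, 0], "spin": 0},
    {"grip": 1, "slide": [0, 0, 0], "spin": 0}
  ]
}}

```text
time: 16.32
tool_pos: [0.3896, 0.25, 0.0291]
ee_rot: [-3.142, 0.002, -2.3]
wrist_force: [0.5, 0.2, 0.6]
width: 0.0247
finger_force: 0.2
```

{"api": "arm_command", "payload": {
  "plan": [
    {"grip": 1, "slide": [0, 0, 0], "spin": 0},
    {"grip": 1, "slide": [0, 0, 0], "spin": 0},
    {"grip": 1, "slide": [0, 0, -0.03], "spin": 0},
    {"grip": 1, "slide": [0, 0, -0.1], "spin": 0},
    {"grip": 1, "slide": [0, 0, -0.05], "spin": 0},
    {"grip": 1, "slide": [0, 0, 0], "spin": 0}
  ]
}}

```text
time: 17.08
tool_pos: [0.3908, 0.2508, 0.1218]
ee_rot: [-3.14, 0.008, -2.3]
wrist_force: [-0.3, -0.8, -0.5]
width: 0.0232
finger_force: 30.0
```

```bash
python3 -c "
from h import *
tilt()
moves(.5746,-.3365,.12,173.2)"
```

```text
tilt [0.0064 0.0044] yaw -131.8 p [0.3908 0.2508 0.1218] j [ 4.470e-01 -6.200e-02  1.740e+00  1.000e-03  1.457e+00 -1.965e+00] t 17.075
t 17.07 at [0.3908 0.2508 0.1218] -131.8 rpy [-3.1398  0.0075 -2.3003] w 0.0232 F 30.0 [-0.3 -0.8 -0.5]  slide/0.5: [-0.504  -1.1227  0.0036]  spin/5: 11.0
```

{"api": "arm_command", "payload": {
  "plan": [
    {"grip": 1, "slide": [0, 0, 0], "spin": 1},
    {"grip": 1, "slide": [0, 0, 0], "spin": 1},
    {"grip": 1, "slide": [0, 0, 0], "spin": 1},
    {"grip": 1, "slide": [0, 0, 0], "spin": 1},
    {"grip": 1, "slide": [0, 0, 0], "spin": 1},
    {"grip": 1, "slide": [0, 0, 0], "spin": 1},
    {"grip": 1, "slide": [0, 0, 0], "spin": 1},
    {"grip": 1, "slide": [0, 0, 0], "spin": 1},
    {"grip": 1, "slide": [0, 0, 0], "spin": 1},
    {"grip": 1, "slide": [0, 0, 0], "spin": 1}
  ]
}}

```text
time: 18.32
tool_pos: [0.3881, 0.2494, 0.1168]
ee_rot: [3.142, -0.002, 3.107]
wrist_force: [0.5, 0.5, -0.5]
width: 0.0235
finger_force: 30.0
```

{"api": "arm_command", "payload": {
  "plan": [
    {"grip": 1, "slide": [0, 0, 0], "spin": 1},
    {"grip": 1, "slide": [-0.046, -0.102, 0], "spin": 0},
    {"grip": 1, "slide": [-0.046, -0.102, 0], "spin": 0},
    {"grip": 1, "slide": [-0.046, -0.102, 0], "spin": 0},
    {"grip": 1, "slide": [-0.046, -0.102, 0], "spin": 0},
    {"grip": 1, "slide": [-0.046, -0.102, 0], "spin": 0},
    {"grip": 1, "slide": [-0.046, -0.102, 0], "spin": 0},
    {"grip": 1, "slide": [-0.046, -0.102, 0], "spin": 0},
    {"grip": 1, "slide": [-0.046, -0.102, 0], "spin": 0}
  ]
}}

```text
time: 19.45
tool_pos: [0.523, -0.1784, 0.1163]
ee_rot: [3.139, -0.002, 3.023]
wrist_force: [1.3, 0.5, -0.1]
width: 0.0238
finger_force: 30.0
```

{"api": "arm_command", "payload": {
  "plan": [
    {"grip": 1, "slide": [-0.046, -0.102, 0], "spin": 0},
    {"grip": 1, "slide": [-0.046, -0.102, 0], "spin": 0},
    {"grip": 1, "slide": [-0.046, -0.102, 0], "spin": 0},
    {"grip": 1, "slide": [0, 0, 0], "spin": 0},
    {"grip": 1, "slide": [0, 0, 0], "spin": 0}
  ]
}}

```text
time: 20.08
tool_pos: [0.5732, -0.3363, 0.1159]
ee_rot: [3.138, -0.003, 3.023]
wrist_force: [-0.4, 0.2, 0.2]
width: 0.0236
finger_force: 30.0
```

```bash
python3 -c "
from h import *
tilt()
moves(.5746,-.3365,.046,173.2)"
```

```text
tilt [-0.0021  0.0043] yaw 173.2 p [ 0.5732 -0.3363  0.1159] j [-6.170e-01  3.870e-01  1.236e+00  2.000e-03  1.522e+00 -2.069e+00] t 20.075
t 20.07 at [ 0.5732 -0.3363  0.1159] 173.2 rpy [ 3.1375e+00 -2.6000e-03  3.0226e+00] w 0.0236 F 30.0 [-0.4  0.2  0.2]  slide/0.5: [-0.0028 -0.0002  0.1397]  spin/5: -0.0
```

{"api": "arm_command", "payload": {
  "plan": [
    {"grip": 1, "slide": [-0.003, 0, 0.06], "spin": 0},
    {"grip": 1, "slide": [0, 0, 0.055], "spin": 0},
    {"grip": 1, "slide": [0, 0, 0.022], "spin": 0},
    {"grip": 1, "slide": [0, 0, 0], "spin": 0},
    {"grip": 1, "slide": [0, 0, 0], "spin": 0}
  ]
}}

```text
time: 20.7
tool_pos: [0.5764, -0.3372, 0.0512]
ee_rot: [3.141, 0.003, 3.024]
wrist_force: [-0.3, -0.3, 0.5]
width: 0.0236
finger_force: 30.0
```

{"api": "arm_command", "payload": {
  "plan": [
    {"grip": 1, "slide": [0, 0, 0.002], "spin": 0},
    {"grip": 1, "slide": [0, 0, 0], "spin": 0}
  ]
}}

```text
time: 20.95
tool_pos: [0.5759, -0.3374, 0.0493]
ee_rot: [3.141, 0.002, 3.023]
wrist_force: [0.5, 0.2, -0.3]
width: 0.0235
finger_force: 30.0
```

{"api": "arm_command", "payload": {
  "plan": [
    {"grip": 1, "slide": [0, 0, 0.004], "spin": 0},
    {"grip": 1, "slide": [0, 0, 0.003], "spin": 0},
    {"grip": 1, "slide": [0, 0, 0], "spin": 0}
  ]
}}

```text
time: 21.32
tool_pos: [0.5754, -0.3371, 0.0445]
ee_rot: [3.14, -0.0, 3.023]
wrist_force: [-0.1, 0.5, 0.1]
width: 0.0233
finger_force: 30.0
```

{"api": "arm_command", "payload": {
  "plan": [
    {"grip": 1, "slide": [0, 0, 0.0015], "spin": 0},
    {"grip": 1, "slide": [0, 0, 0], "spin": 0}
  ]
}}

```text
time: 21.58
tool_pos: [0.5757, -0.3372, 0.0443]
ee_rot: [3.14, 0.001, 3.023]
wrist_force: [-0.4, -0.2, -0.8]
width: 0.0237
finger_force: 30.0
```

{"api": "arm_command", "payload": {
  "plan": [
    {"grip": 1, "slide": [0, 0, 0.001], "spin": 0},
    {"grip": 1, "slide": [0, 0, 0.001], "spin": 0},
    {"grip": 1, "slide": [0, 0, 0], "spin": 0}
  ]
}}

```text
time: 21.95
tool_pos: [0.5756, -0.3372, 0.0442]
ee_rot: [3.14, 0.001, 3.023]
wrist_force: [-2.2, 1.4, 6.2]
width: 0.0234
finger_force: 30.0
```

{"api": "arm_command", "payload": {
  "plan": [
    {"grip": -0.05, "slide": [0, 0, 0], "spin": 0},
    {"grip": -0.05, "slide": [0, 0, 0], "spin": 0},
    {"grip": -0.05, "slide": [0, 0, 0], "spin": 0},
    {"grip": -0.05, "slide": [0, 0, -0.02], "spin": 0},
    {"grip": -0.05, "slide": [0, 0, -0.08], "spin": 0},
    {"grip": -0.7, "slide": [0, 0, -0.1], "spin": 0},
    {"grip": -0.7, "slide": [0, 0, 0], "spin": 0}
  ]
}}

```text
time: 22.82
tool_pos: [0.5783, -0.3392, 0.1507]
ee_rot: [-3.137, 0.012, 3.023]
wrist_force: [0.0, 0.6, -0.0]
width: 0.0661
finger_force: 0.0
```

```bash
python3 -c "
from h import *
tilt()
moves(.47,-.08,.15,0)
moves(.46,-.08,.15,170)"
```

```text
tilt [ 0.0113 -0.0059] yaw 173.2 p [ 0.5783 -0.3392  0.1507] j [-6.160e-01  3.710e-01  1.188e+00  2.000e-03  1.570e+00 -2.068e+00] t 22.825
t 22.82 at [ 0.5783 -0.3392  0.1507] 173.2 rpy [-3.1371  0.0119  3.023 ] w 0.0661 F 0.0 [ 0.   0.6 -0. ]  slide/0.5: [0.2165 0.5184 0.0014]  spin/5: -1.36
t 22.82 at [ 0.5783 -0.3392  0.1507] 173.2 rpy [-3.1371  0.0119  3.023 ] w 0.0661 F 0.0 [ 0.   0.6 -0. ]  slide/0.5: [0.3229 0.4695 0.0014]  spin/5: 0.64
```

{"api": "arm_command", "payload": {
  "plan": [
    {"grip": -0.7, "slide": [0.054, 0.078, 0], "spin": 0.16},
    {"grip": -0.7, "slide": [0.054, 0.078, 0], "spin": 0.16},
    {"grip": -0.7, "slide": [0.054, 0.078, 0], "spin": 0.16},
    {"grip": -0.7, "slide": [0.054, 0.078, 0], "spin": 0.16},
    {"grip": -0.7, "slide": [0.054, 0.078, 0], "spin": 0},
    {"grip": -0.7, "slide": [0.054, 0.078, 0], "spin": 0},
    {"grip": -0.7, "slide": [0, 0, 0], "spin": 0},
    {"grip": -0.7, "slide": [0, 0, 0], "spin": 0}
  ]
}}

```text
time: 23.82
tool_pos: [0.4508, -0.082, 0.1432]
ee_rot: [3.14, 0.001, 2.967]
wrist_force: [-0.3, 0.2, -0.1]
width: 0.0799
finger_force: 0.0
```

```bash
python3 -c "
from h import *
tilt()
look('w5',[.4439,-.0761,np.radians(169.9)],(.07,.048,.032))
im=cv2.imread('pics/w5.png')
cv2.imwrite('pics/w5.png',im)"
```

```text
tilt [0.0008 0.001 ] yaw 170.0 p [ 0.4508 -0.082   0.1432] j [-3.050e-01 -8.500e-02  1.717e+00  1.000e-03  1.509e+00 -1.701e+00] t 23.825
```

View pics/w5.png

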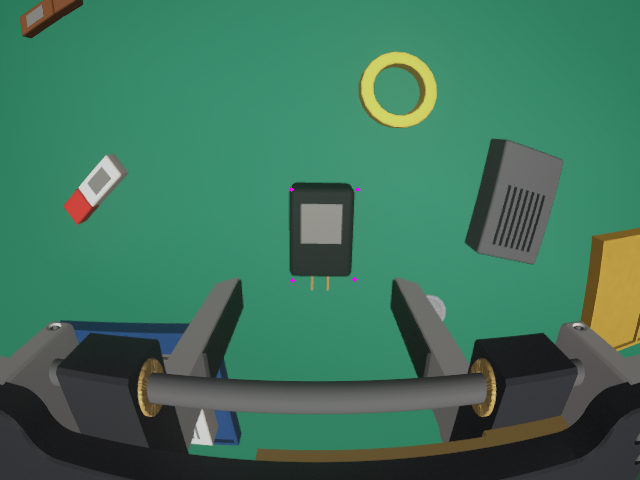

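The adapter body's top corners are at (291,183), (354,184), (351,276) and (290,275): 3.5 mm further along tool +x and 1.6 mm toward −y than the estimate. The prongs point down in the image. The red-capped stick is at (96,189) and the brown look-alike at (50,15).

```bash
python3 -c "
from h import *
moves(.4402,-.0771,.034,169.9)"
```

```text
t 23.88 at [ 0.4509 -0.0824  0.1433] 170.0 rpy [3.1404e+00 5.0000e-04 2.9665e+00] w 0.0799 F 0.0 [-0.1  0.3  0. ]  slide/0.5: [0.023  0.0066 0.2185]  spin/5: 0.01
```

{"api": "arm_command", "payload": {
  "plan": [
    {"grip": -0.7, "slide": [0.0115, 0.0033, 0.05], "spin": 0},
    {"grip": -0.7, "slide": [0.0115, 0.0033, 0.06], "spin": 0},
    {"grip": -0.7, "slide": [0, 0, 0.06], "spin": 0},
    {"grip": -0.7, "slide": [0, 0, 0.035], "spin": 0},
    {"grip": -0.7, "slide": [0, 0, 0.014], "spin": 0},
    {"grip": 1, "slide": [0, 0, 0], "spin": 0},
    {"grip": 1, "slide": [0, 0, 0], "spin": 0},
    {"grip": 1, "slide": [0, 0, 0], "spin": 0},
    {"grip": 1, "slide": [0, 0, 0], "spin": 0},
    {"grip": 1, "slide": [0, 0, 0], "spin": 0}
  ]
}}

```text
time: 25.12
tool_pos: [0.4405, -0.0764, 0.0348]
ee_rot: [3.14, 0.002, 2.967]
wrist_force: [-0.1, -0.6, 3.1]
width: 0.0476
finger_force: 29.9
```

{"api": "arm_command", "payload": {
  "plan": [
    {"grip": 1, "slide": [0, 0, -0.03], "spin": 0},
    {"grip": 1, "slide": [0, 0, -0.1], "spin": 0},
    {"grip": 1, "slide": [0, 0, -0.05], "spin": 0},
    {"grip": 1, "slide": [0, 0, 0], "spin": 0}
  ]
}}

```text
time: 25.62
tool_pos: [0.4415, -0.0768, 0.1269]
ee_rot: [3.141, 0.006, 2.967]
wrist_force: [0.3, 0.2, -1.7]
width: 0.0477
finger_force: 29.9
```

```bash
python3 -c "
from h import *
tilt()
moves(.5671,.240,.12,177.6)"
```

```text
tilt [ 0.0065 -0.0001] yaw 170.0 p [ 0.4415 -0.0768  0.1269] j [-0.3   -0.102  1.766  0.002  1.471 -1.697] t 25.625
t 25.62 at [ 0.4415 -0.0768  0.1269] 170.0 rpy [3.1405 0.0064 2.9672] w 0.0477 F 29.9 [ 0.3  0.2 -1.7]  slide/0.5: [-0.2244  0.6435  0.0138]  spin/5: -1.52
```

{"api": "arm_command", "payload": {
  "plan": [
    {"grip": 1, "slide": [0, 0, 0], "spin": -0.76},
    {"grip": 1, "slide": [0, 0, 0], "spin": -0.76},
    {"grip": 1, "slide": [-0.032, 0.092, 0.002], "spin": 0},
    {"grip": 1, "slide": [-0.032, 0.092, 0.002], "spin": 0},
    {"grip": 1, "slide": [-0.032, 0.092, 0.002], "spin": 0},
    {"grip": 1, "slide": [-0.032, 0.092, 0.002], "spin": 0},
    {"grip": 1, "slide": [-0.032, 0.092, 0.002], "spin": 0},
    {"grip": 1, "slide": [-0.032, 0.092, 0.002], "spin": 0},
    {"grip": 1, "slide": [-0.032, 0.092, 0.002], "spin": 0},
    {"grip": 1, "slide": [0, 0, 0], "spin": 0}
  ]
}}

```text
time: 26.88
tool_pos: [0.5644, 0.2432, 0.1146]
ee_rot: [3.141, -0.003, 3.104]
wrist_force: [0.4, -0.2, -1.0]
width: 0.0476
finger_force: 29.9
```

{"api": "arm_command", "payload": {
  "plan": [
    {"grip": 1, "slide": [0, 0, 0], "spin": 0}
  ]
}}

```text
time: 27.0
tool_pos: [0.5642, 0.2401, 0.1157]
ee_rot: [-3.141, -0.003, 3.1]
wrist_force: [0.2, -0.3, -2.1]
width: 0.0479
finger_force: 29.9
```

```bash
python3 -c "
from h import *
tilt()
moves(.5671,.240,.051,177.6)
look('w6',[.577,.2858,np.radians(-2.4)],(.146,.188,.02))"
```

```text
tilt [-0.0026 -0.0001] yaw 177.6 p [0.5642 0.2401 0.1157] j [ 3.090e-01  2.750e-01  1.382e+00  1.000e-03  1.487e+00 -1.220e+00] t 27.0
t 27.0 at [0.5642 0.2401 0.1157] 177.6 rpy [-3.1413e+00 -2.6000e-03  3.1001e+00] w 0.0479 F 29.9 [ 0.2 -0.3 -2.1]  slide/0.5: [-5.800e-03  1.000e-04  1.295e-01]  spin/5: 0.0
```

View pics/w6.png

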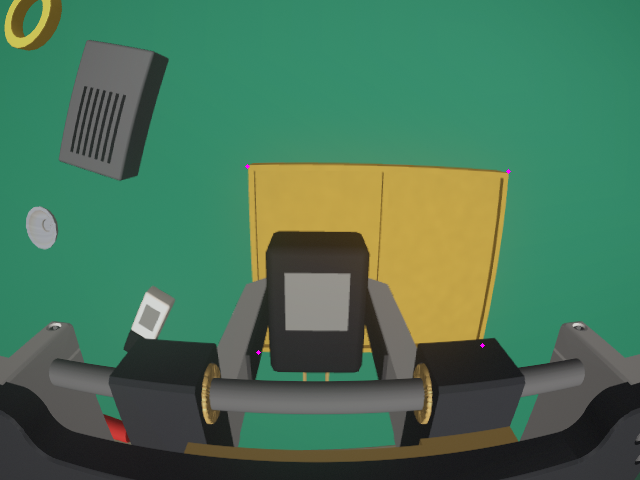

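The yellow tray corners (248,166), (508,171) and (258,352) match, and the adapter is over the left bay. I'll lower it.

{"api": "arm_command", "payload": {
  "plan": [
    {"grip": 1, "slide": [-0.006, 0, 0.05], "spin": 0},
    {"grip": 1, "slide": [0, 0, 0.05], "spin": 0},
    {"grip": 1, "slide": [0, 0, 0.022], "spin": 0},
    {"grip": 1, "slide": [0, 0, 0.007], "spin": 0},
    {"grip": 1, "slide": [0, 0, 0], "spin": 0},
    {"grip": 1, "slide": [0, 0, 0], "spin": 0}
  ]
}}

```text
time: 27.8
tool_pos: [0.5691, 0.2408, 0.0544]
ee_rot: [3.139, 0.003, 3.1]
wrist_force: [-0.7, 0.1, -1.7]
width: 0.0477
finger_force: 29.9
```

{"api": "arm_command", "payload": {
  "plan": [
    {"grip": 1, "slide": [0, 0, 0.002], "spin": 0},
    {"grip": 1, "slide": [0, 0, 0], "spin": 0}
  ]
}}

```text
time: 28.05
tool_pos: [0.5685, 0.2408, 0.0524]
ee_rot: [3.14, 0.001, 3.1]
wrist_force: [-0.1, -0.8, -1.1]
width: 0.0476
finger_force: 29.9
```

{"api": "arm_command", "payload": {
  "plan": [
    {"grip": 1, "slide": [0, 0, 0.003], "spin": 0},
    {"grip": 1, "slide": [0, 0, 0.001], "spin": 0},
    {"grip": 1, "slide": [0, 0, 0], "spin": 0}
  ]
}}

```text
time: 28.42
tool_pos: [0.5683, 0.2406, 0.05]
ee_rot: [3.14, 0.001, 3.1]
wrist_force: [0.4, -0.6, -0.2]
width: 0.048
finger_force: 29.9
```

{"api": "arm_command", "payload": {
  "plan": [
    {"grip": 1, "slide": [0, 0, 0.001], "spin": 0},
    {"grip": 1, "slide": [0, 0, 0], "spin": 0}
  ]
}}

```text
time: 28.68
tool_pos: [0.5683, 0.2407, 0.0498]
ee_rot: [3.14, 0.001, 3.1]
wrist_force: [-0.2, -0.6, 0.3]
width: 0.0476
finger_force: 29.9
```

{"api": "arm_command", "payload": {
  "plan": [
    {"grip": 1, "slide": [0, 0, 0.001], "spin": 0},
    {"grip": 1, "slide": [0, 0, 0], "spin": 0},
    {"grip": -0.5, "slide": [0, 0, 0], "spin": 0},
    {"grip": -0.5, "slide": [0, 0, 0], "spin": 0},
    {"grip": -0.5, "slide": [0, 0, 0], "spin": 0},
    {"grip": -0.5, "slide": [0, 0, -0.03], "spin": 0},
    {"grip": -0.5, "slide": [0, 0, -0.08], "spin": 0},
    {"grip": -0.3, "slide": [0, 0, -0.1], "spin": 0},
    {"grip": -0.3, "slide": [0, 0, 0], "spin": 0}
  ]
}}

```text
time: 29.8
tool_pos: [0.5714, 0.2415, 0.1616]
ee_rot: [3.136, 0.013, 3.1]
wrist_force: [-0.4, 0.1, -0.2]
width: 0.0615
finger_force: 0.0
```

```bash
python3 -c "
from h import *
tilt()
moves(.3734,-.2694,.13,116.8)"
```

```text
tilt [0.0132 0.0055] yaw 177.6 p [0.5714 0.2415 0.1616] j [ 3.080e-01  2.550e-01  1.314e+00  1.000e-03  1.558e+00 -1.221e+00] t 29.8
t 29.8 at [0.5714 0.2415 0.1616] 177.6 rpy [3.1355 0.0129 3.0998] w 0.0615 F 0.0 [-0.4  0.1 -0.2]  slide/0.5: [-0.7336 -0.8143  0.0633]  spin/5: 12.16
```

{"api": "arm_command", "payload": {
  "plan": [
    {"grip": -0.3, "slide": [0, 0, 0], "spin": 1},
    {"grip": -0.3, "slide": [0, 0, 0], "spin": 1},
    {"grip": -0.3, "slide": [0, 0, 0], "spin": 1},
    {"grip": -0.3, "slide": [0, 0, 0], "spin": 1},
    {"grip": -0.3, "slide": [0, 0, 0], "spin": 1},
    {"grip": -0.3, "slide": [0, 0, 0], "spin": 1},
    {"grip": -0.3, "slide": [0, 0, 0], "spin": 1},
    {"grip": -0.3, "slide": [0, 0, 0], "spin": 1},
    {"grip": -0.3, "slide": [0, 0, 0], "spin": 1},
    {"grip": -0.3, "slide": [0, 0, 0], "spin": 1}
  ]
}}

```text
time: 31.05
tool_pos: [0.5678, 0.2404, 0.1534]
ee_rot: [3.141, -0.001, 2.224]
wrist_force: [0.1, -0.2, 0.1]
width: 0.0609
finger_force: 0.0
```

{"api": "arm_command", "payload": {
  "plan": [
    {"grip": -0.3, "slide": [0, 0, 0], "spin": 1},
    {"grip": -0.3, "slide": [0, 0, 0], "spin": 1},
    {"grip": -0.3, "slide": [0, 0, 0], "spin": 0.16},
    {"grip": -0.3, "slide": [-0.0735, -0.0815, 0.006], "spin": 0},
    {"grip": -0.3, "slide": [-0.0735, -0.0815, 0.006], "spin": 0},
    {"grip": -0.3, "slide": [-0.0735, -0.0815, 0.006], "spin": 0},
    {"grip": -0.3, "slide": [-0.0735, -0.0815, 0.006], "spin": 0},
    {"grip": -0.3, "slide": [-0.0735, -0.0815, 0.006], "spin": 0}
  ]
}}

```text
time: 32.05
tool_pos: [0.4683, -0.0168, 0.1384]
ee_rot: [3.14, -0.001, 2.04]
wrist_force: [-0.1, -0.4, -0.3]
width: 0.0611
finger_force: 0.0
```

{"api": "arm_command", "payload": {
  "plan": [
    {"grip": -0.3, "slide": [-0.0735, -0.0815, 0.006], "spin": 0},
    {"grip": -0.3, "slide": [-0.0735, -0.0815, 0.006], "spin": 0},
    {"grip": -0.3, "slide": [-0.0735, -0.0815, 0.006], "spin": 0},
    {"grip": -0.3, "slide": [-0.0735, -0.0815, 0.006], "spin": 0},
    {"grip": -0.3, "slide": [-0.0735, -0.0815, 0.006], "spin": 0},
    {"grip": -0.3, "slide": [0, 0, 0], "spin": 0},
    {"grip": -0.3, "slide": [0, 0, 0], "spin": 0}
  ]
}}

```text
time: 32.92
tool_pos: [0.3702, -0.2708, 0.123]
ee_rot: [3.14, -0.002, 2.039]
wrist_force: [0.0, 0.2, 0.5]
width: 0.0611
finger_force: 0.0
```

```bash
python3 -c "
from h import *
tilt()
moves(.3734,-.2694,.028,116.8)
look('w7',[.3734,-.2694,np.radians(116.8)],(.07,.024,.016))"
```

```text
tilt [0.0008 0.0025] yaw 116.8 p [ 0.3702 -0.2708  0.123 ] j [-0.757 -0.07   1.744  0.002  1.468 -1.225] t 32.925
t 32.92 at [ 0.3702 -0.2708  0.123 ] 116.8 rpy [ 3.1398e+00 -1.9000e-03  2.0386e+00] w 0.0611 F 0.0 [0.  0.2 0.5]  slide/0.5: [-0.0004  0.0069  0.19  ]  spin/5: 0.0
```

View pics/w7.png

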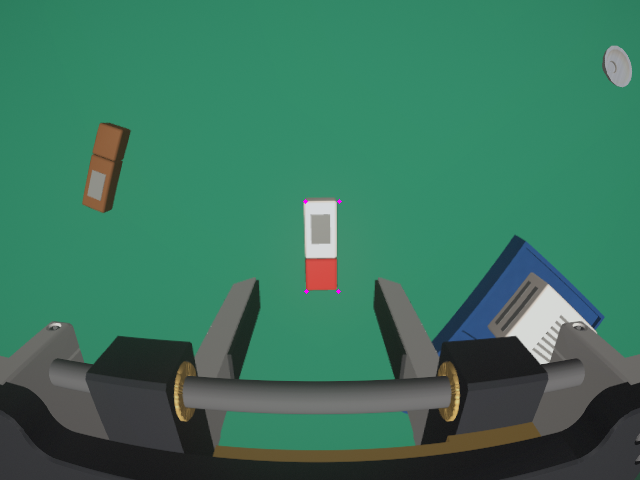

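The red-capped stick at (321,245) matches the predicted corners. The brown one at (105,168) is the look-alike, so I'm leaving it. I'll descend and grip.

{"api": "arm_command", "payload": {
  "plan": [
    {"grip": -0.3, "slide": [0, 0.006, 0.05], "spin": 0},
    {"grip": -0.3, "slide": [0, 0, 0.06], "spin": 0},
    {"grip": -0.3, "slide": [0, 0, 0.05], "spin": 0},
    {"grip": -0.3, "slide": [0, 0, 0.028], "spin": 0},
    {"grip": -0.3, "slide": [0, 0, 0], "spin": 0},
    {"grip": 1, "slide": [0, 0, 0], "spin": 0},
    {"grip": 1, "slide": [0, 0, 0], "spin": 0},
    {"grip": 1, "slide": [0, 0, 0], "spin": 0},
    {"grip": 1, "slide": [0, 0, 0], "spin": 0},
    {"grip": 1, "slide": [0, 0, 0], "spin": 0}
  ]
}}

```text
time: 34.22
tool_pos: [0.3732, -0.2699, 0.0295]
ee_rot: [3.14, -0.0, 2.038]
wrist_force: [-0.8, -0.2, 0.5]
width: 0.0241
finger_force: 30.2
```

{"api": "arm_command", "payload": {
  "plan": [
    {"grip": 1, "slide": [0, 0, 0], "spin": 0}
  ]
}}

```text
time: 34.35
tool_pos: [0.3732, -0.2699, 0.0295]
ee_rot: [3.14, -0.0, 2.038]
wrist_force: [-0.1, 0.0, 2.0]
width: 0.024
finger_force: 30.2
```

{"api": "arm_command", "payload": {
  "plan": [
    {"grip": 1, "slide": [0, 0, -0.03], "spin": 0},
    {"grip": 1, "slide": [0, 0, -0.1], "spin": 0},
    {"grip": 1, "slide": [0, 0, -0.07], "spin": 0},
    {"grip": 1, "slide": [0, 0, 0], "spin": 0}
  ]
}}

```text
time: 34.85
tool_pos: [0.3747, -0.2715, 0.1334]
ee_rot: [3.137, 0.007, 2.039]
wrist_force: [-0.0, 0.2, -0.3]
width: 0.0233
finger_force: 30.2
```

```bash
python3 -c "
from h import *
tilt()
moves(.5789,.3320,.13,177.6)"
```

```text
tilt [ 0.0069 -0.0041] yaw 116.8 p [ 0.3747 -0.2715  0.1334] j [-0.751 -0.074  1.727  0.002  1.481 -1.219] t 34.85
t 34.85 at [ 0.3747 -0.2715  0.1334] 116.8 rpy [3.1373 0.0068 2.0387] w 0.0233 F 30.2 [-0.   0.2 -0.3]  slide/0.5: [-0.3574  1.223   0.0067]  spin/5: -12.16
```

{"api": "arm_command", "payload": {
  "plan": [
    {"grip": 1, "slide": [0.081, 0.0825, 0], "spin": 0},
    {"grip": 1, "slide": [0.081, 0.0825, 0], "spin": 0},
    {"grip": 1, "slide": [0.081, 0.0825, 0], "spin": 0},
    {"grip": 1, "slide": [0.081, 0.0825, 0], "spin": 0},
    {"grip": 1, "slide": [0.081, 0.0825, 0], "spin": 0},
    {"grip": 1, "slide": [0.081, 0.0825, 0], "spin": 0},
    {"grip": 1, "slide": [0.081, 0.0825, 0], "spin": 0},
    {"grip": 1, "slide": [0.081, 0.0825, 0], "spin": 0},
    {"grip": 1, "slide": [0.081, 0.0825, 0], "spin": 0},
    {"grip": 1, "slide": [0.081, 0.0825, 0], "spin": 0}
  ]
}}

```text
time: 36.1
tool_pos: [0.558, 0.2792, 0.1283]
ee_rot: [-3.14, -0.001, 2.039]
wrist_force: [1.0, -0.9, 0.0]
width: 0.0236
finger_force: 30.2
```

{"api": "arm_command", "payload": {
  "plan": [
    {"grip": 1, "slide": [0.081, 0.0825, 0], "spin": 0},
    {"grip": 1, "slide": [0, 0, 0], "spin": -1},
    {"grip": 1, "slide": [0, 0, 0], "spin": -1},
    {"grip": 1, "slide": [0, 0, 0], "spin": -1},
    {"grip": 1, "slide": [0, 0, 0], "spin": -1},
    {"grip": 1, "slide": [0, 0, 0], "spin": -1},
    {"grip": 1, "slide": [0, 0, 0], "spin": -1},
    {"grip": 1, "slide": [0, 0, 0], "spin": -1},
    {"grip": 1, "slide": [0, 0, 0], "spin": -1},
    {"grip": 1, "slide": [0, 0, 0], "spin": -1}
  ]
}}

```text
time: 37.35
tool_pos: [0.5762, 0.3319, 0.1281]
ee_rot: [-3.141, -0.002, 2.827]
wrist_force: [0.2, -0.5, -0.5]
width: 0.0237
finger_force: 30.2
```

{"api": "arm_command", "payload": {
  "plan": [
    {"grip": 1, "slide": [0, 0, 0], "spin": -1},
    {"grip": 1, "slide": [0, 0, 0], "spin": -1},
    {"grip": 1, "slide": [0, 0, 0], "spin": -1},
    {"grip": 1, "slide": [0, 0, 0], "spin": -0.16},
    {"grip": 1, "slide": [0, 0, 0], "spin": 0},
    {"grip": 1, "slide": [0, 0, 0], "spin": 0}
  ]
}}

```text
time: 38.1
tool_pos: [0.5769, 0.3323, 0.1298]
ee_rot: [3.14, 0.0, 3.099]
wrist_force: [0.6, 0.8, -1.2]
width: 0.024
finger_force: 30.2
```

```bash
python3 -c "
from h import *
tilt()
moves(.5789,.3320,.047,177.6)"
```

```text
tilt [0.0002 0.0013] yaw 177.6 p [0.5769 0.3323 0.1298] j [ 4.370e-01  3.790e-01  1.219e+00  1.000e-03  1.543e+00 -1.091e+00] t 38.1
t 38.1 at [0.5769 0.3323 0.1298] 177.6 rpy [3.1403e+00 1.0000e-04 3.0991e+00] w 0.024 F 30.2 [ 0.6  0.8 -1.2]  slide/0.5: [-0.004  -0.0004  0.1657]  spin/5: -0.01
```

{"api": "arm_command", "payload": {
  "plan": [
    {"grip": 1, "slide": [-0.004, 0, 0.06], "spin": 0},
    {"grip": 1, "slide": [0, 0, 0.06], "spin": 0},
    {"grip": 1, "slide": [0, 0, 0.035], "spin": 0},
    {"grip": 1, "slide": [0, 0, 0.01], "spin": 0},
    {"grip": 1, "slide": [0, 0, 0], "spin": 0},
    {"grip": 1, "slide": [0, 0, 0], "spin": 0}
  ]
}}

```text
time: 38.85
tool_pos: [0.58, 0.3329, 0.0494]
ee_rot: [3.139, 0.003, 3.1]
wrist_force: [0.0, 0.2, -0.2]
width: 0.0234
finger_force: 30.2
```

{"api": "arm_command", "payload": {
  "plan": [
    {"grip": 1, "slide": [0, 0, 0.002], "spin": 0},
    {"grip": 1, "slide": [0, 0, 0], "spin": 0}
  ]
}}

```text
time: 39.1
tool_pos: [0.5794, 0.3325, 0.0473]
ee_rot: [3.14, 0.002, 3.1]
wrist_force: [-0.1, -0.1, -1.2]
width: 0.0236
finger_force: 30.2
```

{"api": "arm_command", "payload": {
  "plan": [
    {"grip": 1, "slide": [0, 0, 0.003], "spin": 0},
    {"grip": 1, "slide": [0, 0, 0.001], "spin": 0},
    {"grip": 1, "slide": [0, 0, 0], "spin": 0}
  ]
}}

```text
time: 39.48
tool_pos: [0.5791, 0.3324, 0.0446]
ee_rot: [3.14, 0.001, 3.1]
wrist_force: [0.5, 0.3, 0.4]
width: 0.0239
finger_force: 30.2
```

{"api": "arm_command", "payload": {
  "plan": [
    {"grip": 1, "slide": [0, 0, 0.001], "spin": 0},
    {"grip": 1, "slide": [0, 0, 0], "spin": 0}
  ]
}}

```text
time: 39.72
tool_pos: [0.5792, 0.3324, 0.0446]
ee_rot: [3.14, 0.001, 3.1]
wrist_force: [-1.3, -0.7, 1.8]
width: 0.0237
finger_force: 30.2
```

{"api": "arm_command", "payload": {
  "plan": [
    {"grip": 1, "slide": [0, 0, 0.001], "spin": 0},
    {"grip": 1, "slide": [0, 0, 0], "spin": 0}
  ]
}}

```text
time: 39.98
tool_pos: [0.5792, 0.3324, 0.0446]
ee_rot: [3.14, 0.001, 3.1]
wrist_force: [-2.4, -1.6, 5.7]
width: 0.0239
finger_force: 30.2
```

On the floor (5.7 N). I'll release, rise, back away and check.

{"api": "arm_command", "payload": {
  "plan": [
    {"grip": -0.05, "slide": [0, 0, 0], "spin": 0},
    {"grip": -0.05, "slide": [0, 0, 0], "spin": 0},
    {"grip": -0.05, "slide": [0, 0, 0], "spin": 0},
    {"grip": -0.05, "slide": [0, 0, -0.02], "spin": 0},
    {"grip": -0.05, "slide": [0, 0, -0.08], "spin": 0},
    {"grip": -0.05, "slide": [0.05, 0, -0.1], "spin": 0},
    {"grip": -0.05, "slide": [0.08, 0, -0.08], "spin": 0},
    {"grip": -0.05, "slide": [0.1, 0, 0], "spin": 0},
    {"grip": -0.05, "slide": [0.1, 0, 0], "spin": 0},
    {"grip": -0.05, "slide": [0, 0, 0], "spin": 0}
  ]
}}

```text
time: 41.22
tool_pos: [0.4114, 0.3394, 0.1847]
ee_rot: [3.139, 0.001, 3.103]
wrist_force: [0.8, -0.2, 0.3]
width: 0.049
finger_force: 0.0
```

```bash
python3 -c "
from h import *
tilt()
a,b=[snapshot(n)[...,::-1] for n in('side','scene')]
cv2.imwrite('pics/end.png',np.hstack([cv2.resize(a[80:430,190:560],(400,378)),cv2.resize(b[120:460,60:520],(400,296),interpolation=3).copy() if 0 else cv2.copyMakeBorder(cv2.resize(b[120:460,60:520],(400,296)),0,82,0,0,0)]))"
```

```text
tilt [0.0013 0.0024] yaw 177.8 p [0.4114 0.3394 0.1847] j [ 5.830e-01  6.200e-02  1.488e+00  1.000e-03  1.589e+00 -9.490e-01] t 41.225
```

View pics/end.png

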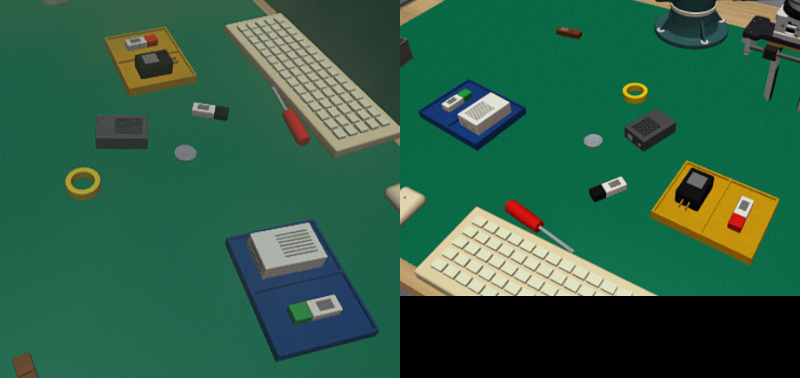

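Both views show the white PC and green stick in separate bays of the blue tray, and the adapter and red stick in separate bays of the yellow tray. All four lie flat, and the grey PC, black stick and brown stick have not moved. I'll hand in.

```bash
python3 -c "
from bench import ticket
print(ticket.close_job())"
```

```text
the job is handed in; nothing more can be done
None
```

I made up both kits and handed the job in at about 41 s: all four parts lie flat in bays of their own and the stock items are untouched, though the arm briefly touched something with about 17 N (limit 40 N) near (0.29, 0.79) while I was correcting a tool tilt.

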